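# Thickness check on a welded housing

## Robot

A 6-joint arm with a two-finger parallel gripper is mounted at the origin on the work surface. World frame = base frame: x ahead of the robot, y to its left, z up, the work surface at z = 0. Lengths are in m, angles in rad, forces in N, time in s.
With the tool pointing down it reaches from about 0.3 to 0.825 m from the base axis. Payload 5.4 kg.
Tool frame: the origin (TCP) lies between the finger pads; the fingertips stand tcp_to_tips ahead of it and the grasp point (between the pads) lies 6 mm ahead of it (tcp_to_tips is the distance from the TCP to the fingertips, in m); z points along the fingers, y is the direction in which the jaws open and shut (so a half turn about z gives the same grasp; the last joint's range is limited). The gripper opens to 92 mm and grips with 3 to 60 N. Pads are 20 mm wide; open, the fingers measure 128 mm over their backs; the gripper's body (75 mm by 189 mm) begins 69 mm behind the grasp point.
Start: joints at [-1.471, 0.158, 1.597, -0, 1.386, -0.21], TCP at [0.175, -0.548, 0.211] pointing down, gripper open.
Joint ranges: [-2.91, 2.91], [-0.94, 2.29], [0.18, 2.7], [-1.29, 4.43], [0.17, 2.64], [-3, 3]. Speed limits (rad/s): [2.57, 2.57, 3.14, 3.14, 3.14, 3.14].

## Interface

Orientations are given as [roll, pitch, yaw] about the fixed x, y, z axes, in that order (R = Rz(yaw) Ry(pitch) Rx(roll)).
In Python, from station import state, read_camera, close_job, trace, tcp_to_tips gives the robot as it stands.
- The arm moves only by the tool play_rows, never from a script. Its argument "commands" is a list of rows, each an object with "delta_rot": the turn, a rotation vector about the tool's x, y, z in rad, a list of three; "linear": the shift along the tool's x, y, z in m, a list of three; "fingers": the finger opening in m, from 0 to 0.0919. A call has 1 to 10 rows; each row is the pose to reach, as a shift and turn from the pose commanded when the call began, along the tool's axes at that moment; what a row does not reach only later rows make up. A row lasts 1/12 s, in which the tool goes at most 41.7 mm and 7.16 degrees, less where a joint would pass 70% of its speed; a pose out of reach is approached as far as the arm can. A call with a gripper value outside its range is refused whole. The fingers move at their own pace and stop on an object; "squeeze" is the grip in N (left out, the last holds). Time passes only in rows, so rows that repeat a pose let the fingers close. It gives the time, the measured TCP pose, the force and the opening at its end, in the units of the state.
- state(): the state, without advancing time (a new reading comes with each control period).
- read_camera(name): name is "scene" or "top"; returns a dict with "frame" (384x512x3 uint8, red, green, blue), "camera_matrix" (3x3 intrinsics, pixels), "D" ([k1, k2, p1, p2, k3] as OpenCV has them; the pictures are not rectified), "R" (3x3) and "t" (3): a world point X has camera coordinates R X + t. Camera axes: x right, y down, z forward; pixel columns grow to the right and rows downward; lengths in m; the calibration is good to about 2 mm. A picture is of the moment at which its call begins. There is no depth.
- close_job(): hands the job in, once; it reports no verdict.
Trained networks look in a picture, given as the dict that the camera call returned (one of the last four; its "shot" number tells which), for a name from the list of things; names that differ only in an ending like _2 or _b are one class to them, and where a whole thing is asked for, a point or a joint stands for the part that bears it (a point fixed in the world has none). Each returns a list of dicts, best first, with "p" (0 to 1); they miss things now and then, are a little off and sometimes report something else, mostly with a low value. They report only what shows in the picture. A call takes as long as a camera call. They do not tell look-alikes from the thing itself.
- trace(picture, label): "mask" (384x512 bool, what is visible of it) and "box" ([left, top, right, bottom] in pixels, round what is visible of it).
The state is a dict: "time": time; "joint_positions": joint angles; "qd": joint speeds; "effort": joint torques, N m; "tcp_pos": TCP position; "eef_rot": TCP orientation; "force": force on the tool from outside, world axes, zero at the start; "wrist_torque": the same for the moment, N m; "grip_width": opening from 0.0 (shut) to 1.0 (fully open).
Only numpy, scipy, OpenCV 4.12 (cv2) and the standard library are available. Lean on these libraries where they do the work, as an engineer would, in place of code of your own. Each camera call takes 0.05 s, during which the arm holds its last target. There are 200 camera calls.

## Task

Lift the loose dust cap off the collar on the welded aluminium housing and set it down, knob up, flat on the clear bench. Then take the thickness gauge from its holder and hold it square to the sloping deck with its foot on the cross of the scribed mark, pressed gently so that the spring foot is about half way in (about 3 N). Finish while still holding it there, steady; drop nothing and leave the other things on the bench alone.

Things in the scene. Friction and masses are not known exactly. Their poses are not given: they have to be found in the camera images.
- housing: Fixed welded aluminium housing on a 220 x 210 mm base plate; origin at the centre of its underside. Its flat deck plate (231 x 214 mm, square to the slope) slopes 15 degrees: low edge (48 mm high) on the housing's -x side, high edge (102 mm) on +x; y is level along the slope. Deck centre is 75 mm above the bench. The yaw differs each time.
- port: Round collar welded on the deck, 84 mm outside and 76 mm inside diameter, 18 mm high, open at the top; its floor is the bare deck. Origin: centre of that floor (75 mm above the bench). Its z axis is the outward normal of the sloping deck, 15 degrees off vertical; x points up the slope, y is level.
- mark_center (a point): Gauging mark scribed on the deck inside the collar: a dark ring of 28 mm diameter with a cross; this point is the cross, on the deck surface. It lies up to 17 mm from the collar's centre to either side, along the housing's y. Hidden until the cap is off.
- cap: Loose round steel dust cap over the collar (3 mm play around it), 96 mm diameter, 18 mm high, 3 mm wall, with a dark round knob of 26 mm diameter, 40 mm tall, on top (58 mm in all). 0.15 to 0.30 kg. Origin: centre of the skirt's lower edge; z axis towards the knob. It hangs down 14 mm around the collar: lift it off along the deck's normal.
- cap_knob (a point): Point on the axis of the cap's knob, 44 mm above the skirt's lower edge, 14 mm below the knob's top.
- holder: Fixed dark steel block 80 x 80 x 66 mm with a 27 mm upright hole, in which the gauge stands; origin at the centre of its underside. The bench between the holder and the housing is clear for the cap: 120 mm square about the midpoint between them.
- gauge: Thickness gauge upright in the holder, 137 mm tall: black square grip 30 x 30 mm, 60 to 135 mm above the foot tip, flats along its x and y; below it a 22 mm steel barrel, then the spring foot. 0.2 to 0.34 kg. Origin: tip of the foot when fully out; z up along the gauge. It hangs by the shoulder under the grip, foot 6 mm above the bench; lift 70 mm straight up to clear. Its yaw varies.
- gauge_grip (a point): Point on the gauge's axis, 100 mm above the tip of the foot, a good place to grip it.
- gauge_foot (a joint): How far the spring foot (12 mm diameter, tip at the gauge's lower end) is pushed into the gauge, in m: 0 fully out, 0.010 fully in. It starts to move at 1.2 N and takes 5.2 N fully in (400 N/m); half in is 3.2 N.
- gauge_tip (a point): Centre of the foot's lower face, at the tip of the gauge.
- spray_can: Bystander: plain metal spray can, 64 mm diameter, 170 mm tall. Leave alone.
- tube_offcut: Bystander: steel box-tube offcut, 70 x 40 x 40 mm. Leave alone.
- angle_iron: Bystander: aluminium angle offcut, 140 x 50 x 50 mm. Leave alone.
- chip_hammer: Bystander: hammer lying flat, about 300 mm. Leave alone.
- wire_brush: Bystander: brush lying flat. Leave alone.
- magnet_foot: Bystander: dark round magnet foot with a stub, 60 mm diameter, 50 mm tall. Leave alone.
There are look-alikes about, which are no part of the job. Leave any red look-alike of the holder alone. There is more than one size of the gauge; the one meant has the size given above.

How it is judged:
By the outcome, as a careful person would: the job done as asked, in the order asked, and still so for the second after the job is handed in, while the arm keeps its last pose, push and grip.
It also fails if it takes over 61 s, if anything falls off the work surface, if the arm or the gripper's body presses on something with over 40 N, if the wrist force passes 120 N, or if a joint passes its speed limit or range.

## Working session

There is one attempt and no reset: what is moved stays moved. The work goes in short steps, Python scripts to look and compute and a tool call to move; the robot and the scene stay as the last step left them, time stands still between calls to the robot, and variables do not carry over. Pictures are saved under pics/ and viewed, about 8 in all and at most 12, crops included, and the job is handed in when it is done.

Besides the shell and the picture viewer there is one more tool, called after "Request:" as name([rows], argument=value, ...), one row to a line, values as JSON. play_rows: Moves the arm, as the interface text tells. Its arguments: {"type":"object","properties":{"commands":{"type":"array"},"squeeze":{"type":"number"}},"required":["commands"]}

```bash
ls; mkdir -p pics
python3 - <<'E'
from station import *
import cv2,numpy as np
print(state()); print(tcp_to_tips if not callable(tcp_to_tips) else tcp_to_tips())
out=[]
for n in("scene","top"):
    p=read_camera(n); cv2.imwrite(f"pics/{n}0.png",p["frame"][:,:,::-1])
    np.savez(f"pics/{n}0.npz",**{k:v for k,v in p.items()})
    print(n,np.round(p["camera_matrix"],1).tolist(),np.round(p["D"],4),np.round(p["R"],3).tolist(),np.round(p["t"],3))
    for l in("cap","holder","gauge","housing","cap_knob"):
        for d in trace(p,l)[:4]: print(n,l,round(d["p"],2),d["box"],d["mask"].sum())
E
```

```text
pics
{'time': 0.0, 'joint_positions': array([-1.47112554e+00,  1.59020763e-01,  1.59819281e+00,  3.79687173e-06,
        1.38618536e+00, -2.10103959e-01]), 'qd': array([0.00145127, 0.00023655, 0.00116538, 0.00128221, 0.00033146,
       0.00103673]), 'effort': array([ 9.20448765e-04, -3.85563219e+01, -3.22112203e+01,  7.02509866e-02,
        3.78617167e-02, -1.37720631e-04]), 'tcp_pos': array([ 0.17520197, -0.5470153 ,  0.20955455]), 'eef_rot': array([-3.13982687e+00, -3.80369889e-04,  3.09773712e-01]), 'force': array([-0.0300695 , -0.47305362, -0.32801791]), 'wrist_torque': array([ 0.02102456, -0.0240137 ,  0.00606937]), 'grip_width': 0.9985911252560408}
0.025
scene [[426.2, 0.0, 253.3], [0.0, 426.2, 189.6], [0.0, 0.0, 1.0]] [0.0044 0.     0.     0.     0.    ] [[-0.834, 0.551, 0.015], [0.455, 0.704, -0.545], [-0.311, -0.449, -0.838]] [ 0.475 -0.197  1.799]
scene cap 0.56 [282.1, 227.4, 312.2, 256.2] 598
scene holder 0.79 [253.7, 122.0, 280.0, 151.9] 553
scene gauge 0.88 [202.2, 95.0, 217.2, 131.3] 359
scene gauge 0.62 [282.3, 229.6, 312.2, 251.0] 540
scene gauge 0.56 [242.0, 91.6, 252.9, 126.1] 304
scene gauge 0.55 [225.6, 120.4, 238.1, 138.4] 125
scene housing 0.62 [252.7, 211.2, 338.7, 290.7] 3605
scene cap_knob 0.7 [282.7, 226.4, 311.1, 255.6] 598
top [[464.1, 0.0, 254.8], [0.0, 464.1, 190.7], [0.0, 0.0, 1.0]] [-0.151  0.     0.     0.     0.   ] [[0.021, -1.0, 0.019], [-0.989, -0.023, -0.144], [0.144, -0.016, -0.989]] [-0.023  0.577  1.491]
top cap 0.86 [161.4, 181.2, 192.3, 208.9] 711
top holder 0.83 [322.4, 202.3, 356.9, 234.1] 517
top holder 0.67 [307.4, 246.3, 336.3, 273.0] 668
top gauge 0.75 [351.5, 246.6, 372.0, 261.4] 294
top gauge 0.55 [146.4, 156.7, 216.5, 230.2] 4223
top gauge 0.24 [244.4, 150.6, 266.3, 172.7] 268
top housing 0.67 [144.5, 156.3, 211.4, 233.4] 4130
top cap_knob 0.57 [160.6, 182.5, 190.2, 208.5] 652
top cap_knob 0.48 [237.8, 129.2, 281.8, 147.3] 596
```

View pics/scene0.png

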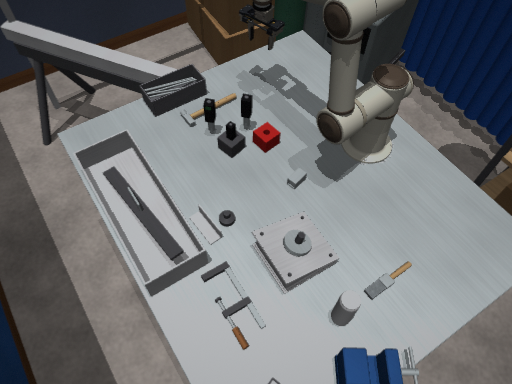

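View pics/top0.png

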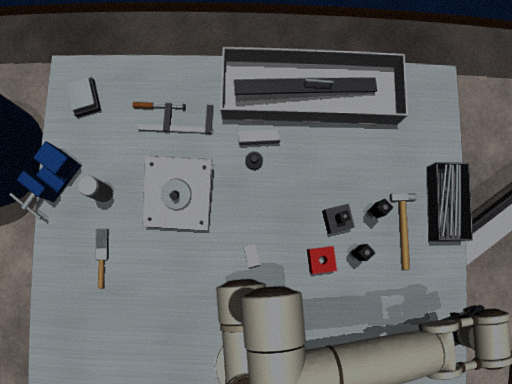

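Run:
```python
import cv2,numpy as np
a=cv2.imread("pics/scene0.png")[85:165,185:295]; b=cv2.imread("pics/top0.png")[185:285,295:425]
c=cv2.imread("pics/scene0.png")[205:295,245:345];d=cv2.imread("pics/top0.png")[150:240,135:225]
f=lambda i:cv2.resize(i,(400,300),interpolation=cv2.INTER_CUBIC)
cv2.imwrite("pics/crop1.png",np.vstack([np.hstack([f(a),f(b)]),np.hstack([f(c),f(d)])]))
```

```text
(no output)
```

View pics/crop1.png

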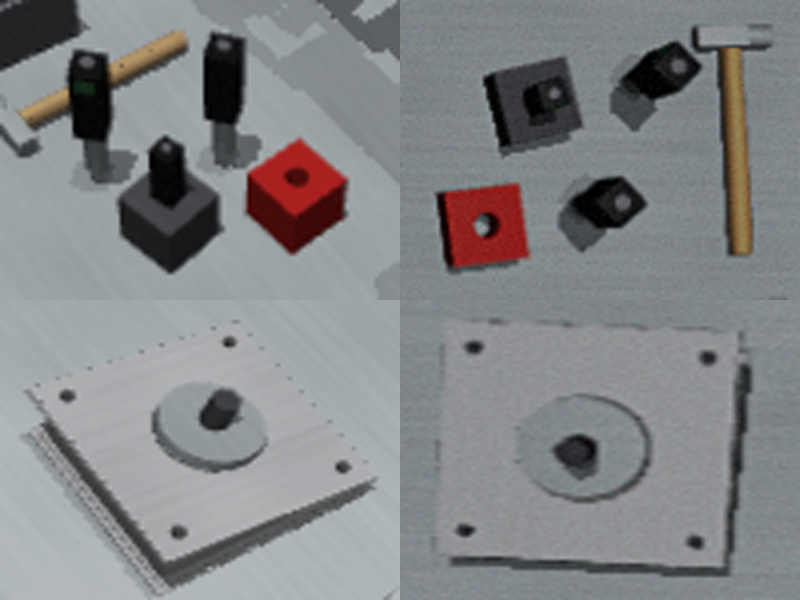

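```bash
cat > h.py <<'E'
import numpy as np,cv2
from scipy.optimize import least_squares
from scipy.spatial.transform import Rotation as Ro
C={n:dict(np.load(f"pics/{n}0.npz",allow_pickle=True)) for n in("scene","top")}
def proj(n,X):
    c=C[n]; return cv2.projectPoints(np.array(X,float).reshape(-1,3),cv2.Rodrigues(c["R"])[0],c["t"],c["camera_matrix"],c["D"])[0][:,0]
def tri(obs):
    f=lambda X:np.concatenate([(proj(n,X)-p).ravel() for n,p in obs.items()])
    r=least_squares(f,[.4,0,.1]); return r.x,np.abs(r.fun).max()
def ray_z(n,uv,z):
    c=C[n]; u=cv2.undistortPoints(np.array(uv,float).reshape(-1,1,2),c["camera_matrix"],c["D"])[:,0]
    d=np.c_[u,np.ones(len(u))]@c["R"]; o=-c["R"].T@c["t"]; return o+d*((z-o[2])/d[:,2])[:,None]
E
python3 - <<'E'
from h import *
sa=lambda x,y:(185+x*110/400,85+y*80/300); tb=lambda x,y:(295+(x-400)*130/400,185+y/3)
sc=lambda x,y:(245+x/4,205+(y-300)*.3); td=lambda x,y:(135+(x-400)*.225,150+(y-300)*.3)
for k,s,t in(("gauge",sa(167,146),tb(553,93)),("lk1",sa(88,60),tb(678,66)),("lk2",sa(226,44),tb(623,202)),("knob",sc(225,396),td(575,446))):
    print(k,*[np.round(v,4) for v in tri({"scene":s,"top":t})])
hs=[sc(229,341),sc(67,396),sc(179,531),sc(343,467)];ht=[td(474,347),td(708,357),td(695,541),td(465,530)]
for i in range(4):
  for j in range(4):
    X,e=tri({"scene":hs[i],"top":ht[j]})
    if e<2: print("hole",i,j,np.round(X,4),round(e,2))
cs=np.array([sc(27,392),sc(237,322),sc(377,482),sc(168,565)]);ct=np.array([td(445,320),td(740,330),td(728,570),td(440,552)])
for i in range(4):
  for j in range(4):
    X,e=tri({"scene":cs[i],"top":ct[j]})
    if e<3: print("corner",i,j,np.round(X,4),round(e,2))
print("holder top",np.round(ray_z("scene",[sa(120,203),sa(219,203),sa(170,240)],.066),4),np.round(ray_z("top",[tb(497,74),tb(570,58),tb(582,128),tb(508,150)],.066),4))
for n in C:print(n,-C[n]["R"].T@C[n]["t"])
E
```

```text
gauge [ 0.4893 -0.2863  0.1457] 0.458
lk1 [ 0.5153 -0.4035  0.184 ] 0.5101
lk2 [ 0.3773 -0.347   0.1812] 0.9457
knob [0.5458 0.2416 0.1404] 0.8716
hole 0 0 [0.5958 0.274  0.348 ] 1.28
hole 0 2 [0.4674 0.1618 0.0553] 0.27
hole 1 1 [0.6408 0.155  0.0991] 0.38
hole 2 0 [0.6469 0.325  0.1001] 0.31
hole 2 2 [ 0.501   0.1999 -0.3627] 0.75
hole 3 3 [0.4738 0.3322 0.0526] 0.36
corner 0 1 [0.6673 0.133  0.1004] 0.47
corner 1 0 [0.6048 0.2821 0.4009] 2.03
corner 1 2 [0.4401 0.1389 0.0379] 0.61
corner 2 3 [0.4521 0.3552 0.0323] 0.75
corner 3 0 [0.6736 0.3478 0.0988] 0.17
corner 3 2 [ 0.4789  0.1818 -0.561 ] 1.37
holder top [[ 0.5389 -0.3058  0.066 ]
 [ 0.4469 -0.2466  0.066 ]
 [ 0.5191 -0.2331  0.066 ]] [[ 0.5172 -0.2442  0.066 ]
 [ 0.5363 -0.3227  0.066 ]
 [ 0.4602 -0.3352  0.066 ]
 [ 0.435  -0.256   0.066 ]]
scene [1.04510427 0.6836553  1.39311406]
top [0.35664949 0.01460207 1.55816805]
```

Run:
```python
from h import *
def crop(n,x,y,w,h,s,g):
    i=cv2.imread(f"pics/{n}0.png")[y:y+h,x:x+w]; i=cv2.resize(i,None,fx=s,fy=s,interpolation=cv2.INTER_CUBIC)
    return (255*(i/255.)**g).astype(np.uint8)
def L(im,n,X,x,y,s,col,closed=True):
    p=((proj(n,X)-[x,y]+.5)*s-.5); cv2.polylines(im,[np.round(p).astype(int)],closed,col,1)
yaw=-.038; R=Ro.from_euler("z",yaw)*Ro.from_euler("y",-np.pi/12); o=np.array([.5572,.2435,.075])
a=np.linspace(0,2*np.pi,60); circ=lambda r,z:o+R.apply(np.c_[r*np.cos(a),r*np.sin(a),0*a+z])
deck=o+R.apply([[x*.1155,y*.107,0] for x,y in((1,1),(1,-1),(-1,-1),(-1,1))])
out=[]
for n,x,y in(("scene",245,203),("top",130,150)):
    im=crop(n,x,y,100,75,4,1.)
    L(im,n,deck,x,y,4,(0,0,255));L(im,n,circ(.048,.022),x,y,4,(0,200,0));L(im,n,circ(.013,.062),x,y,4,(255,0,255)); out.append(im)
q=np.array([[1,1],[1,-1],[-1,-1],[-1,1]])
out2=[]
for n,x,y in(("scene",212,112),("top",318,198)):
    im=crop(n,x,y,40,40,8,.5)
    hc=np.array([.489,-.286,.066]); L(im,n,hc+Ro.from_euler("z",.23).apply(np.c_[q*.04,[0]*4]),x,y,8,(0,0,255)); 
    gc=np.array([.489,-.286,.141]); L(im,n,gc+Ro.from_euler("z",.23).apply(np.c_[q*.015,[0]*4]),x,y,8,(0,255,0)); 
    out2.append(im)
v=np.hstack(out2); v=np.hstack([v,np.zeros((v.shape[0],800-v.shape[1],3),np.uint8)])
cv2.imwrite("pics/ov1.png",np.vstack([np.hstack(out),v])[:600])
```

```text
(no output)
```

View pics/ov1.png

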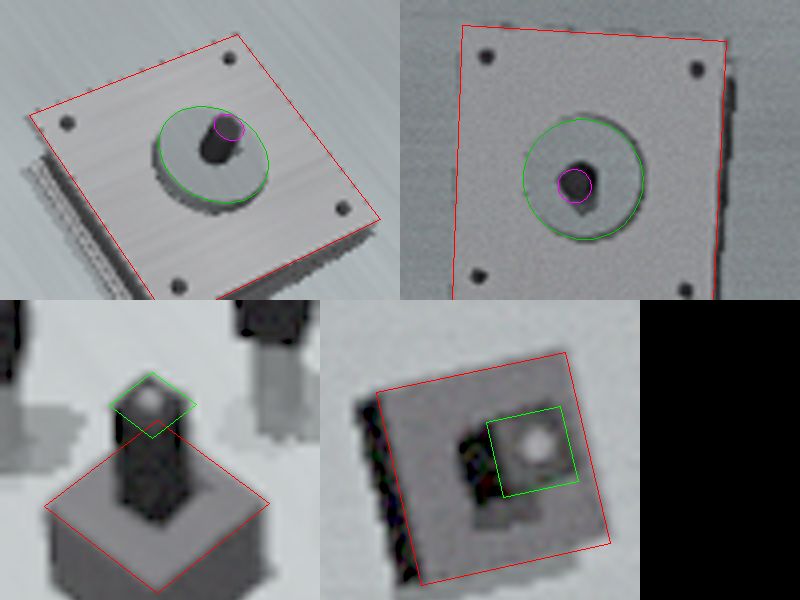

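```bash
cat >> h.py <<'E'
Rdeck=Ro.from_euler("z",-.038)*Ro.from_euler("y",-np.pi/12)
O=np.array([.5572,.2435,.075])
RT=Rdeck*Ro.from_euler("x",np.pi)
def deck(x,y,z): return O+Rdeck.apply([x,y,z])
def down(yaw): return Ro.from_euler("xyz",[np.pi,0,yaw])
def go(*wps):
    from station import state
    s=state(); p=s["tcp_pos"]; R=Ro.from_euler("xyz",s["eef_rot"])
    print("t",round(s["time"],2),"tcp",np.round(p,4),"rpy",np.round(s["eef_rot"],4),"F",np.round(s["force"],2),"grip",round(s["grip_width"]*91.9,2),"j",np.round(s["joint_positions"],2))
    for q,Q in wps: print("lin",np.round(R.inv().apply(np.array(q)-p),4).tolist(),"rot",np.round((R.inv()*Q).as_rotvec(),4).tolist(),"dist",round(np.linalg.norm(q-p),3))
E
python3 - <<'E'
from h import *
go((np.array([.38,-.1,.32]),down(.1)),(deck(0,0,.134),RT))
E
```

```text
t 0.6 tcp [ 0.1753 -0.5476  0.2105] rpy [ 3.1416 -0.      0.3098] F [0.3  0.31 0.78] grip 91.5 j [-1.47  0.16  1.6   0.    1.39 -0.21]
lin [0.3315, -0.3639, -0.1095] rot [0.0, -0.0, 0.2098] dist 0.504
lin [0.5723, -0.6488, 0.0061] rot [-0.0455, 0.2591, 0.3458] dist 0.865
```

Request:
play_rows([
  {"linear": [0,0,-0.04],"delta_rot": [0,0,0],"fingers": 0.07},
  {"linear": [0.02,-0.02,-0.08],"delta_rot": [0,0,0.03],"fingers": 0.07},
  {"linear": [0.06,-0.06,-0.1],"delta_rot": [0,0,0.06],"fingers": 0.07},
  {"linear": [0.5723,-0.6488,-0.11],"delta_rot": [-0.0455,0.2591,0.3458],"fingers": 0.07},
  {"linear": [0.5723,-0.6488,-0.11],"delta_rot": [-0.0455,0.2591,0.3458],"fingers": 0.07},
  {"linear": [0.5723,-0.6488,-0.11],"delta_rot": [-0.0455,0.2591,0.3458],"fingers": 0.07},
  {"linear": [0.5723,-0.6488,-0.11],"delta_rot": [-0.0455,0.2591,0.3458],"fingers": 0.07},
  {"linear": [0.5723,-0.6488,-0.11],"delta_rot": [-0.0455,0.2591,0.3458],"fingers": 0.07},
  {"linear": [0.5723,-0.6488,-0.11],"delta_rot": [-0.0455,0.2591,0.3458],"fingers": 0.07},
  {"linear": [0.5723,-0.6488,-0.11],"delta_rot": [-0.0455,0.2591,0.3458],"fingers": 0.07},
])

```text
time: 1.43
tcp_pos: [0.3196, -0.223, 0.3082]
eef_rot: [3.141, -0.263, -0.04]
force: [2.0, -0.7, -0.4]
grip_width: 0.764
```

Run:
```python
from h import *
go((deck(0,0,.134),RT),(deck(0,0,.054),RT))
```

```text
t 1.43 tcp [ 0.3196 -0.223   0.3082] rpy [ 3.1407 -0.2625 -0.0397] F [ 2.   -0.72 -0.43] grip 70.18 j [-1.13 -0.62  2.08  0.23  1.56  0.49]
lin [0.151, -0.4756, 0.1476] rot [0.0013, -0.0007, -0.0016] dist 0.52
lin [0.1509, -0.4757, 0.2276] rot [0.0013, -0.0007, -0.0016] dist 0.549
```

Request:
play_rows([
  {"linear": [0.151,-0.4756,0.09],"delta_rot": [0,0,0],"fingers": 0.07},
  {"linear": [0.151,-0.4756,0.09],"delta_rot": [0,0,0],"fingers": 0.07},
  {"linear": [0.151,-0.4756,0.09],"delta_rot": [0,0,0],"fingers": 0.07},
  {"linear": [0.151,-0.4756,0.09],"delta_rot": [0,0,0],"fingers": 0.07},
  {"linear": [0.151,-0.4756,0.09],"delta_rot": [0,0,0],"fingers": 0.07},
  {"linear": [0.151,-0.4756,0.09],"delta_rot": [0,0,0],"fingers": 0.07},
  {"linear": [0.151,-0.4756,0.09],"delta_rot": [0,0,0],"fingers": 0.07},
  {"linear": [0.151,-0.4756,0.09],"delta_rot": [0,0,0],"fingers": 0.07},
  {"linear": [0.151,-0.4756,0.09],"delta_rot": [0,0,0],"fingers": 0.07},
  {"linear": [0.151,-0.4756,0.09],"delta_rot": [0,0,0],"fingers": 0.07},
])

```text
time: 2.27
tcp_pos: [0.4735, 0.1634, 0.2688]
eef_rot: [-3.142, -0.263, -0.037]
force: [0.2, -1.2, 0.7]
grip_width: 0.761
```

Request:
play_rows([
  {"linear": [0,0,0],"delta_rot": [0,0,0],"fingers": 0.07},
  {"linear": [0,0,0],"delta_rot": [0,0,0],"fingers": 0.07},
  {"linear": [0,0,0],"delta_rot": [0,0,0],"fingers": 0.07},
])

```text
time: 2.52
tcp_pos: [0.4731, 0.1604, 0.2687]
eef_rot: [3.141, -0.261, -0.037]
force: [-1.1, -1.0, 0.1]
grip_width: 0.766
```

Run:
```python
from h import *
go((deck(0,0,.134),RT),(deck(0,0,.054),RT))
```

```text
t 2.52 tcp [0.4731 0.1604 0.2687] rpy [ 3.141  -0.2615 -0.0374] F [-1.07 -0.96  0.07] grip 70.37 j [ 0.11 -0.29  1.93 -0.04  1.24  1.73]
lin [0.028, -0.0862, 0.074] rot [0.0004, 0.0003, 0.0006] dist 0.117
lin [0.0281, -0.0863, 0.154] rot [0.0004, 0.0003, 0.0006] dist 0.179
```

Request:
play_rows([
  {"linear": [0.01,-0.035,0.02],"delta_rot": [0,0,0],"fingers": 0.07},
  {"linear": [0.02,-0.07,0.04],"delta_rot": [0,0,0],"fingers": 0.07},
  {"linear": [0.028,-0.0862,0.06],"delta_rot": [0,0,0],"fingers": 0.07},
  {"linear": [0.028,-0.0862,0.074],"delta_rot": [0,0,0],"fingers": 0.07},
  {"linear": [0.028,-0.0862,0.095],"delta_rot": [0,0,0],"fingers": 0.07},
  {"linear": [0.028,-0.0862,0.115],"delta_rot": [0,0,0],"fingers": 0.07},
  {"linear": [0.028,-0.0862,0.135],"delta_rot": [0,0,0],"fingers": 0.07},
  {"linear": [0.028,-0.0862,0.148],"delta_rot": [0,0,0],"fingers": 0.07},
  {"linear": [0.028,-0.0863,0.154],"delta_rot": [0,0,0],"fingers": 0.07},
  {"linear": [0.028,-0.0863,0.154],"delta_rot": [0,0,0],"fingers": 0.07},
])

```text
time: 3.35
tcp_pos: [0.5433, 0.2423, 0.1265]
eef_rot: [3.141, -0.26, -0.041]
force: [-0.1, -0.5, 0.3]
grip_width: 0.764
```

Run:
```python
from h import *
from station import *
go((deck(0,0,.054),RT))
ims=[]
for n,x,y in(("scene",245,180),("top",130,130)):
    p=read_camera(n); ims.append(cv2.resize(p["frame"][y:y+100,x:x+100,::-1],None,fx=4,fy=4,interpolation=cv2.INTER_CUBIC))
cv2.imwrite("pics/grip1.png",np.hstack(ims))
```

```text
t 3.35 tcp [0.5433 0.2423 0.1265] rpy [ 3.141  -0.2603 -0.0409] F [-0.08 -0.52  0.33] grip 70.17 j [ 0.26  0.11  1.84 -0.1   0.94  1.92]
lin [0.0, -0.0017, -0.0007] rot [0.0014, 0.0015, -0.0028] dist 0.002
```

View pics/grip1.png

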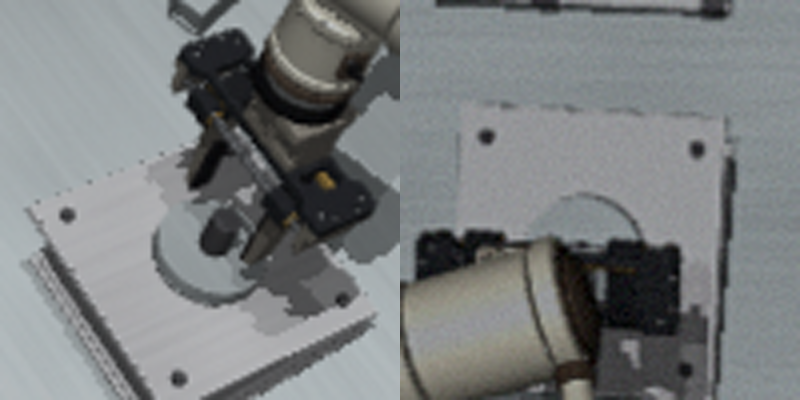

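The two fingers straddle the knob: tips are at (195,185) and (250,255) in the crop, with the knob at (218,232) between them. I'll close now.

Request:
play_rows([
  {"linear": [0,-0.001,0],"delta_rot": [0,0,0],"fingers": 0.045},
  {"linear": [0,-0.001,0],"delta_rot": [0,0,0],"fingers": 0.035},
  {"linear": [0,-0.001,0],"delta_rot": [0,0,0],"fingers": 0.02},
  {"linear": [0,-0.001,0],"delta_rot": [0,0,0],"fingers": 0.015},
  {"linear": [0,-0.001,0],"delta_rot": [0,0,0],"fingers": 0.015},
  {"linear": [0,-0.001,0],"delta_rot": [0,0,0],"fingers": 0.015},
  {"linear": [0,-0.001,0],"delta_rot": [0,0,0],"fingers": 0.015},
  {"linear": [0,-0.001,0],"delta_rot": [0,0,0],"fingers": 0.015},
], squeeze=30)

```text
time: 4.12
tcp_pos: [0.5434, 0.2454, 0.1272]
eef_rot: [3.141, -0.262, -0.038]
force: [-0.4, 0.1, 0.3]
grip_width: 0.259
```

Request:
play_rows([
  {"linear": [0,0,-0.003],"delta_rot": [0,0,0],"fingers": 0.015},
  {"linear": [0,0,-0.008],"delta_rot": [0,0,0],"fingers": 0.015},
  {"linear": [0,0,-0.015],"delta_rot": [0,0,0],"fingers": 0.015},
  {"linear": [0,0,-0.023],"delta_rot": [0,0,0],"fingers": 0.015},
  {"linear": [0,0,-0.033],"delta_rot": [0,0,0],"fingers": 0.015},
  {"linear": [0,0,-0.045],"delta_rot": [0,0,0],"fingers": 0.015},
  {"linear": [0,0,-0.06],"delta_rot": [0,0,0],"fingers": 0.015},
  {"linear": [0,0,-0.075],"delta_rot": [0,0,0],"fingers": 0.015},
  {"linear": [0,0,-0.09],"delta_rot": [0,0,0],"fingers": 0.015},
  {"linear": [0,0,-0.09],"delta_rot": [0,0,0],"fingers": 0.015},
])

```text
time: 4.95
tcp_pos: [0.5218, 0.2472, 0.2192]
eef_rot: [-3.139, -0.269, -0.038]
force: [0.8, -0.0, -1.9]
grip_width: 0.262
```

Run:
```python
from h import *
from station import *
P=np.array([.523,-.02,.05]); Y=.26
go((deck(0,0,.144)+[-.02,-.03,.05],RT),(P+[0,0,.1],down(Y)),(P+[0,0,.02],down(Y)),(P,down(Y)))
ims=[]
for n,x,y in(("scene",220,150),("top",130,110)):
    p=read_camera(n); ims.append(cv2.resize(p["frame"][y:y+130,x:x+130,::-1],None,fx=3,fy=3,interpolation=cv2.INTER_CUBIC))
cv2.imwrite("pics/lift1.png",np.hstack(ims))
```

```text
t 4.95 tcp [0.5218 0.2472 0.2192] rpy [-3.1391 -0.2688 -0.0381] F [ 0.84 -0.02 -1.88] grip 24.08 j [ 0.28 -0.03  1.8  -0.09  1.12  1.92]
lin [-0.0079, 0.0329, -0.0488] rot [-0.0025, -0.007, -0.0001] dist 0.059
lin [-0.0074, 0.2671, 0.0691] rot [0.0376, -0.2672, -0.2959] dist 0.276
lin [-0.0286, 0.2673, 0.1462] rot [0.0376, -0.2672, -0.2959] dist 0.306
lin [-0.034, 0.2674, 0.1655] rot [0.0376, -0.2672, -0.2959] dist 0.316
```

View pics/lift1.png

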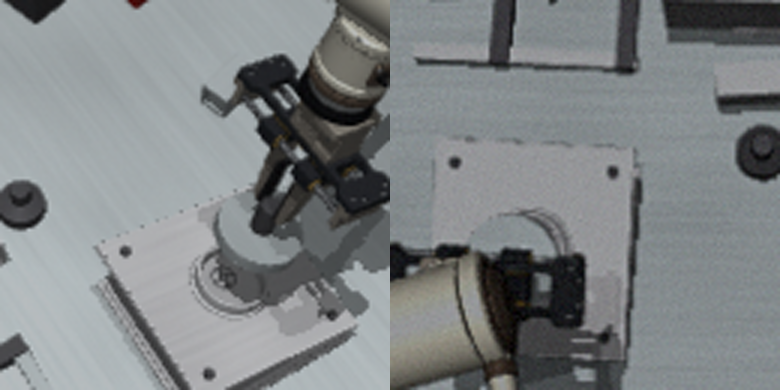

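Request:
play_rows([
  {"linear": [0,0.005,-0.02],"delta_rot": [0,0,0],"fingers": 0.015},
  {"linear": [-0.005,0.02,-0.04],"delta_rot": [0.004,-0.03,-0.03],"fingers": 0.015},
  {"linear": [-0.007,0.045,-0.04],"delta_rot": [0.008,-0.06,-0.07],"fingers": 0.015},
  {"linear": [-0.007,0.075,-0.03],"delta_rot": [0.015,-0.1,-0.11],"fingers": 0.015},
  {"linear": [-0.007,0.11,-0.01],"delta_rot": [0.02,-0.14,-0.15],"fingers": 0.015},
  {"linear": [-0.007,0.145,0.01],"delta_rot": [0.025,-0.18,-0.2],"fingers": 0.015},
  {"linear": [-0.007,0.18,0.03],"delta_rot": [0.03,-0.22,-0.25],"fingers": 0.015},
  {"linear": [-0.007,0.215,0.05],"delta_rot": [0.0376,-0.267,-0.296],"fingers": 0.015},
  {"linear": [-0.0074,0.245,0.069],"delta_rot": [0.0376,-0.2672,-0.2959],"fingers": 0.015},
  {"linear": [-0.0074,0.2671,0.0691],"delta_rot": [0.0376,-0.2672,-0.2959],"fingers": 0.015},
])

```text
time: 5.88
tcp_pos: [0.5183, -0.0232, 0.1401]
eef_rot: [-3.138, 0.015, 0.258]
force: [-1.0, 0.4, -2.1]
grip_width: 0.262
```

Request:
play_rows([
  {"linear": [0,0,0],"delta_rot": [0,0,0],"fingers": 0.015},
  {"linear": [0,0,0],"delta_rot": [0,0,0],"fingers": 0.015},
])

```text
time: 6.05
tcp_pos: [0.5203, -0.0218, 0.1443]
eef_rot: [-3.141, 0.009, 0.257]
force: [1.1, 0.3, -3.4]
grip_width: 0.26
```

Run:
```python
from h import *
from station import *
P=np.array([.523,-.02,.05]); Y=.26
go((P+[0,0,.01],down(Y)))
ims=[]
for n,x,y in(("scene",180,120),("top",190,120)):
    p=read_camera(n); ims.append(cv2.resize(p["frame"][y:y+130,x:x+130,::-1],None,fx=3,fy=3,interpolation=cv2.INTER_CUBIC))
cv2.imwrite("pics/pl1.png",np.hstack(ims))
```

```text
t 6.05 tcp [ 0.5203 -0.0218  0.1443] rpy [-3.1406  0.0089  0.2568] F [ 1.14  0.34 -3.39] grip 23.93 j [-0.27  0.09  1.81 -0.    1.25  1.04]
lin [0.0039, -0.001, 0.0842] rot [-0.001, 0.0089, -0.0032] dist 0.084
```

View pics/pl1.png

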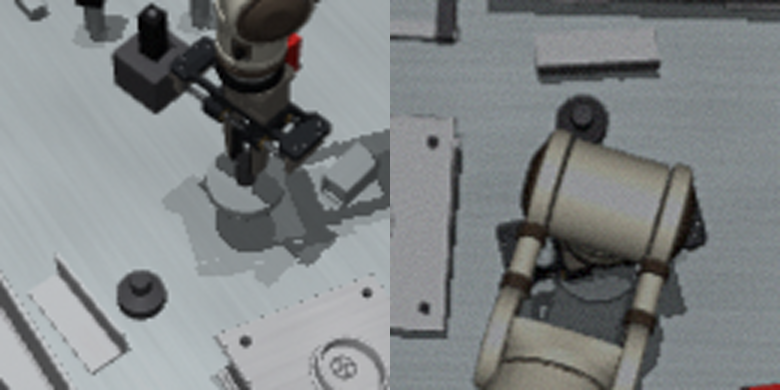

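Request:
play_rows([
  {"linear": [0.002,0,0.015],"delta_rot": [0,0.004,0],"fingers": 0.015},
  {"linear": [0.003,0,0.03],"delta_rot": [0,0.008,0],"fingers": 0.015},
  {"linear": [0.003,0,0.045],"delta_rot": [0,0.008,0],"fingers": 0.015},
  {"linear": [0.003,0,0.06],"delta_rot": [0,0.008,0],"fingers": 0.015},
  {"linear": [0.003,0,0.072],"delta_rot": [0,0.008,0],"fingers": 0.015},
  {"linear": [0.003,0,0.08],"delta_rot": [0,0.008,0],"fingers": 0.015},
  {"linear": [0.003,0,0.084],"delta_rot": [0,0.008,0],"fingers": 0.015},
  {"linear": [0.003,0,0.086],"delta_rot": [0,0.008,0],"fingers": 0.015},
  {"linear": [0.003,0,0.086],"delta_rot": [0,0.008,0],"fingers": 0.015},
  {"linear": [0.003,0,0.086],"delta_rot": [0,0.008,0],"fingers": 0.015},
])

```text
time: 6.98
tcp_pos: [0.5237, -0.0205, 0.0602]
eef_rot: [3.141, -0.002, 0.26]
force: [0.3, 0.0, -2.3]
grip_width: 0.262
```

Request:
play_rows([
  {"linear": [0,0,0.002],"delta_rot": [0,0,0],"fingers": 0.015},
  {"linear": [0,0,0.004],"delta_rot": [0,0,0],"fingers": 0.015},
  {"linear": [0,0,0.004],"delta_rot": [0,0,0],"fingers": 0.015},
])

```text
time: 7.23
tcp_pos: [0.523, -0.0205, 0.0553]
eef_rot: [3.141, -0.0, 0.259]
force: [0.4, 0.0, -2.4]
grip_width: 0.254
```

Run:
```python
from h import *
P=np.array([.523,-.02,.05]); Y=.26
go((P,down(Y)))
```

```text
t 7.23 tcp [ 0.523  -0.0205  0.0553] rpy [ 3.1414e+00 -4.0000e-04  2.5930e-01] F [ 0.36  0.04 -2.4 ] grip 23.32 j [-0.27  0.21  1.87  0.    1.06  1.04]
lin [0.0001, -0.0004, 0.0053] rot [0.0001, -0.0004, -0.0007] dist 0.005
```

Request:
play_rows([
  {"linear": [0,0,0.001],"delta_rot": [0,0,0],"fingers": 0.015},
  {"linear": [0,0,0.002],"delta_rot": [0,0,0],"fingers": 0.015},
  {"linear": [0,0,0.003],"delta_rot": [0,0,0],"fingers": 0.015},
  {"linear": [0,0,0.003],"delta_rot": [0,0,0],"fingers": 0.015},
])

```text
time: 7.57
tcp_pos: [0.5229, -0.0204, 0.0522]
eef_rot: [3.142, -0.0, 0.259]
force: [-0.5, 0.1, -2.5]
grip_width: 0.257
```

Request:
play_rows([
  {"linear": [0,0,0.001],"delta_rot": [0,0,0],"fingers": 0.015},
  {"linear": [0,0,0.001],"delta_rot": [0,0,0],"fingers": 0.015},
  {"linear": [0,0,0.001],"delta_rot": [0,0,0],"fingers": 0.015},
])

```text
time: 7.82
tcp_pos: [0.523, -0.0204, 0.0514]
eef_rot: [3.141, -0.0, 0.259]
force: [-0.4, 0.1, -2.6]
grip_width: 0.257
```

Request:
play_rows([
  {"linear": [0,0,0.001],"delta_rot": [0,0,0],"fingers": 0.015},
  {"linear": [0,0,0.0015],"delta_rot": [0,0,0],"fingers": 0.015},
  {"linear": [0,0,0.0015],"delta_rot": [0,0,0],"fingers": 0.015},
])

```text
time: 8.07
tcp_pos: [0.5231, -0.0204, 0.05]
eef_rot: [3.141, -0.001, 0.259]
force: [-0.3, -0.1, -1.3]
grip_width: 0.262
```

Request:
play_rows([
  {"linear": [0,0,0.0005],"delta_rot": [0,0,0],"fingers": 0.015},
  {"linear": [0,0,0.001],"delta_rot": [0,0,0],"fingers": 0.015},
  {"linear": [0,0,0.001],"delta_rot": [0,0,0],"fingers": 0.015},
])

```text
time: 8.32
tcp_pos: [0.5232, -0.0204, 0.0499]
eef_rot: [3.141, -0.0, 0.26]
force: [-4.3, 1.5, 5.9]
grip_width: 0.256
```

Request:
play_rows([
  {"linear": [0,0,-0.0005],"delta_rot": [0,0,0],"fingers": 0.024},
  {"linear": [0,0,-0.0005],"delta_rot": [0,0,0],"fingers": 0.035},
  {"linear": [0,0,-0.0005],"delta_rot": [0,0,0],"fingers": 0.05},
  {"linear": [0,0,-0.0005],"delta_rot": [0,0,0],"fingers": 0.06},
  {"linear": [0,0,-0.001],"delta_rot": [0,0,0],"fingers": 0.06},
  {"linear": [0,0,-0.015],"delta_rot": [0,0,0],"fingers": 0.06},
  {"linear": [0,0,-0.04],"delta_rot": [0,0,0],"fingers": 0.06},
  {"linear": [0,0,-0.08],"delta_rot": [0,0,0],"fingers": 0.06},
  {"linear": [0,0,-0.12],"delta_rot": [0,0,0],"fingers": 0.07},
  {"linear": [0,0,-0.16],"delta_rot": [0,0,0],"fingers": 0.07},
])

```text
time: 9.15
tcp_pos: [0.5225, -0.0203, 0.2104]
eef_rot: [-3.141, -0.0, 0.259]
force: [1.2, -0.4, -0.3]
grip_width: 0.756
```

Run:
```python
from h import *
from station import *
G=np.array([.4885,-.2863,0]); Y=.27
go((np.array([.43,-.17,.30]),down(Y)),(G+[0,0,.27],down(Y)),(G+[0,0,.127],down(Y)))
```

```text
t 9.15 tcp [ 0.5225 -0.0203  0.2104] rpy [-3.1414e+00 -1.0000e-04  2.5930e-01] F [ 1.23 -0.37 -0.32] grip 69.52 j [-0.27  0.02  1.74  0.    1.38  1.04]
lin [-0.1278, 0.121, -0.0896] rot [-0.0001, -0.0001, -0.0107] dist 0.197
lin [-0.1011, 0.2484, -0.0596] rot [-0.0001, -0.0001, -0.0107] dist 0.275
lin [-0.1011, 0.2484, 0.0834] rot [-0.0001, -0.0001, -0.0107] dist 0.281
```

Request:
play_rows([
  {"linear": [-0.01,0.02,-0.03],"delta_rot": [0,0,-0.01],"fingers": 0.07},
  {"linear": [-0.03,0.06,-0.055],"delta_rot": [0,0,-0.01],"fingers": 0.07},
  {"linear": [-0.05,0.1,-0.06],"delta_rot": [0,0,-0.01],"fingers": 0.07},
  {"linear": [-0.065,0.14,-0.06],"delta_rot": [0,0,-0.01],"fingers": 0.07},
  {"linear": [-0.08,0.18,-0.06],"delta_rot": [0,0,-0.01],"fingers": 0.07},
  {"linear": [-0.095,0.22,-0.06],"delta_rot": [0,0,-0.01],"fingers": 0.07},
  {"linear": [-0.101,0.2484,-0.06],"delta_rot": [0,0,-0.01],"fingers": 0.07},
  {"linear": [-0.101,0.2484,-0.06],"delta_rot": [0,0,-0.01],"fingers": 0.07},
  {"linear": [-0.101,0.2484,-0.06],"delta_rot": [0,0,-0.01],"fingers": 0.07},
])

```text
time: 9.9
tcp_pos: [0.4885, -0.2884, 0.2684]
eef_rot: [-3.141, -0.0, 0.266]
force: [-0.4, 0.1, 0.1]
grip_width: 0.76
```

Run:
```python
from h import *
from station import *
G=np.array([.4885,-.2863,0]); Y=.27
go((G+[0,0,.127],down(Y)))
a=np.linspace(0,2*np.pi,60); circ=lambda r,x,y,z:O+Rdeck.apply(np.c_[x+r*np.cos(a),y+r*np.sin(a),0*a+z])
rows=[]
for n in("scene","top"):
    fr=[read_camera(n)["frame"].astype(float) for _ in range(5)]; f=np.mean(fr,0).astype(np.uint8)[:,:,::-1].copy(); cv2.imwrite(f"pics/{n}_m.png",f)
    c=proj(n,[O])[0].round().astype(int); x,y=c-20
    im=cv2.resize(f[y:y+40,x:x+40],None,fx=10,fy=10,interpolation=cv2.INTER_CUBIC)
    P=(proj(n,circ(.038,0,0,.018))-[x,y]+.5)*10-.5
    cv2.polylines(im,[P.round().astype(int)],True,(0,0,255),1)
    print(n,"crop origin",x,y,"center",proj(n,[O])[0])
    rows.append(im[:300])
    rows_=None
f1=cv2.imread("pics/scene_m.png")[95:245,190:340]; f2=cv2.imread("pics/top_m.png")[140:290,140:290]
b=np.hstack([cv2.resize(f,(400,300),interpolation=cv2.INTER_CUBIC) for f in(f1,f2)])
cv2.imwrite("pics/mark.png",np.vstack([np.hstack(rows),b]))
```

```text
t 9.9 tcp [ 0.4885 -0.2884  0.2684] rpy [-3.1411e+00 -1.0000e-04  2.6570e-01] F [-0.4   0.1   0.14] grip 69.87 j [-0.75  0.11  1.54  0.    1.5   0.56]
lin [0.0006, -0.0019, 0.1414] rot [-0.0005, -0.0001, -0.0043] dist 0.141
scene crop origin 276 224 center [295.98762188 244.48970322]
top crop origin 156 174 center [176.42838227 193.60704681]
```

View pics/mark.png

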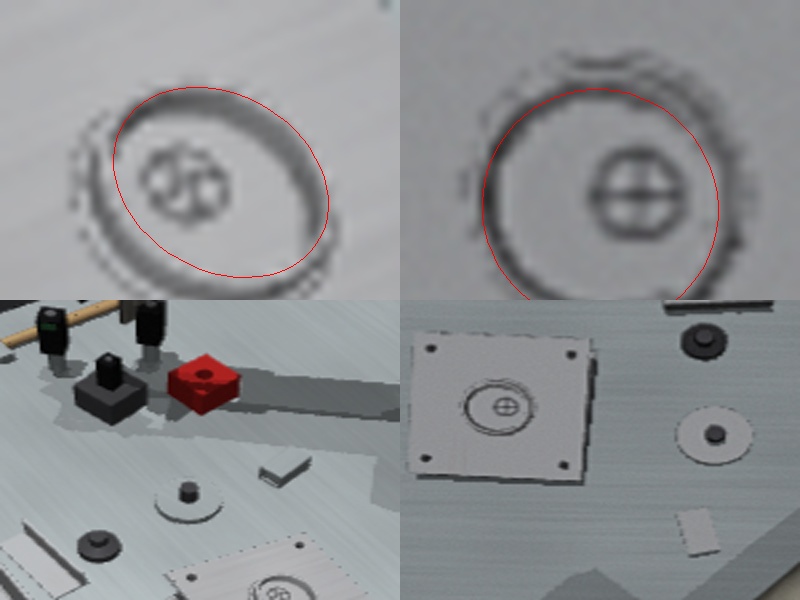

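Run:
```python
from h import *
ob={"scene":np.array([294.15,242.05]),"top":np.array([179.25,193.05])}
for ns in(["scene"],["top"],["scene","top"]):
    r=least_squares(lambda v:np.concatenate([(proj(n,[deck(v[0],v[1],0)])[0]-ob[n]) for n in ns]),[0,0]); print(ns,r.x.round(4),r.fun.round(2),deck(*r.x,0).round(4))
# refined: threshold-free centroid of dark ring near the mark
for n,b in ob.items():
    g=cv2.cvtColor(cv2.imread(f"pics/{n}_m.png"),cv2.COLOR_BGR2GRAY).astype(float)
    yy,xx=np.mgrid[:384,:512]; best=None
    P=lambda x,y:proj(n,O+Rdeck.apply(np.array([[x+.014*np.cos(a),y+.014*np.sin(a),0] for a in np.linspace(0,6.283,48)]+[[x+s*k,y,0] for s in(-1,1) for k in(.004,.008)]+[[x,y+s*k,0] for s in(-1,1) for k in(0,.004,.008)])).astype(np.float32)
    def c(v):
        p=P(*v); return cv2.remap(g.astype(np.float32),p[:,:1],p[:,1:],cv2.INTER_CUBIC).mean()
    G=[(c((x,y)),x,y) for x in np.arange(-.01,.0101,.0005) for y in np.arange(-.02,.0201,.0005)]
    print(n,min(G))
print(proj("scene",[[.4885,-.288,.245]]))
```

```text
File "<stdin>", line 9
    P=lambda x,y:proj(n,O+Rdeck.apply(np.array([[x+.014*np.cos(a),y+.014*np.sin(a),0] for a in np.linspace(0,6.283,48)]+[[x+s*k,y,0] for s in(-1,1) for k in(.004,.008)]+[[x,y+s*k,0] for s in(-1,1) for k in(0,.004,.008)])).astype(np.float32)
                     ^
SyntaxError: '(' was never closed
```

Request:
play_rows([
  {"linear": [0.0005,-0.001,0.02],"delta_rot": [0,0,0],"fingers": 0.07},
  {"linear": [0.0005,-0.002,0.045],"delta_rot": [0,0,0],"fingers": 0.07},
  {"linear": [0.0005,-0.002,0.07],"delta_rot": [0,0,0],"fingers": 0.07},
  {"linear": [0.0005,-0.002,0.09],"delta_rot": [0,0,0],"fingers": 0.07},
  {"linear": [0.0005,-0.002,0.11],"delta_rot": [0,0,0],"fingers": 0.07},
  {"linear": [0.0005,-0.002,0.125],"delta_rot": [0,0,0],"fingers": 0.07},
  {"linear": [0.0005,-0.002,0.136],"delta_rot": [0,0,0],"fingers": 0.07},
  {"linear": [0.0005,-0.002,0.141],"delta_rot": [0,0,0],"fingers": 0.07},
  {"linear": [0.0005,-0.002,0.141],"delta_rot": [0,0,0],"fingers": 0.07},
])

```text
time: 11.15
tcp_pos: [0.4886, -0.2838, 0.1269]
eef_rot: [-3.14, 0.0, 0.27]
force: [0.1, 0.7, -0.6]
grip_width: 0.765
```

Run:
```python
from h import *
ob={"scene":np.array([294.15,242.05]),"top":np.array([179.25,193.05])}
for ns in(["scene"],["top"],["scene","top"]):
    r=least_squares(lambda v:np.concatenate([(proj(n,[deck(v[0],v[1],0)])[0]-ob[n]) for n in ns]),[0,0]); print(ns,r.x.round(4),r.fun.round(2),deck(*r.x,0).round(4))
A=np.linspace(0,6.283,48)
m=np.array([[.014*np.cos(a),.014*np.sin(a),0] for a in A]+[[s*k,0,0] for s in(-1,1) for k in(.004,.008)]+[[0,s*k,0] for s in(-1,1) for k in(0,.004,.008)])
k=np.array([[r*np.cos(a),r*np.sin(a),0] for a in A for r in(.009,.019)])
for n in ob:
    g=cv2.cvtColor(cv2.imread(f"pics/{n}_m.png"),cv2.COLOR_BGR2GRAY).astype(np.float32)
    def c(x,y,q):
        p=proj(n,O+Rdeck.apply(q+[x,y,0])).astype(np.float32); return cv2.remap(g,p[:,:1].copy(),p[:,1:].copy(),cv2.INTER_CUBIC).mean()
    G=[(round(float(c(x,y,m)),2),round(x,4),round(y,4)) for x in np.arange(-.008,.0081,.0005) for y in np.arange(-.02,.0201,.0005)]
    print(n,sorted(G)[:3])
G=np.array([.4885,-.2863,0]); go((G+[0,0,.127],down(.27)))
```

```text
['scene'] [ 0.0002 -0.0108] [0. 0.] [0.557  0.2327 0.0751]
['top'] [ 0.0024 -0.0091] [-0.  0.] [0.5591 0.2343 0.0756]
['scene', 'top'] [ 0.0016 -0.0097] [-0.14  0.38  0.19  0.24] [0.5584 0.2337 0.0754]
scene [(126.95, np.float64(0.0005), np.float64(-0.011)), (127.04, np.float64(0.0), np.float64(-0.0115)), (127.13, np.float64(0.0), np.float64(-0.011))]
top [(91.91, np.float64(0.0025), np.float64(-0.0095)), (92.05, np.float64(0.0025), np.float64(-0.009)), (92.59, np.float64(0.0025), np.float64(-0.01))]
t 11.15 tcp [ 0.4886 -0.2838  0.1269] rpy [-3.1402e+00  5.0000e-04  2.6950e-01] F [ 0.09  0.68 -0.64] grip 70.27 j [-0.74  0.21  1.71  0.    1.22  0.56]
lin [-0.0008, 0.0024, -0.0001] rot [-0.0014, 0.0005, -0.0005] dist 0.002
```

Request:
play_rows([
  {"linear": [0,0.0015,0],"delta_rot": [0,0,0],"fingers": 0.06},
  {"linear": [0,0.0015,0],"delta_rot": [0,0,0],"fingers": 0.05},
  {"linear": [0,0.0015,0],"delta_rot": [0,0,0],"fingers": 0.042},
  {"linear": [0,0.0015,0],"delta_rot": [0,0,0],"fingers": 0.036},
  {"linear": [0,0.0015,0],"delta_rot": [0,0,0],"fingers": 0.031},
  {"linear": [0,0.0015,0],"delta_rot": [0,0,0],"fingers": 0.025},
  {"linear": [0,0.0015,0],"delta_rot": [0,0,0],"fingers": 0.02},
  {"linear": [0,0.0015,0],"delta_rot": [0,0,0],"fingers": 0.02},
  {"linear": [0,0.0015,0],"delta_rot": [0,0,0],"fingers": 0.02},
], squeeze=30)

```text
time: 11.9
tcp_pos: [0.4896, -0.2859, 0.1282]
eef_rot: [3.141, -0.001, 0.269]
force: [-0.3, -0.2, 2.3]
grip_width: 0.323
```

Request:
play_rows([
  {"linear": [0,0.0015,-0.003],"delta_rot": [0,0,0],"fingers": 0.02},
  {"linear": [0,0.0015,-0.01],"delta_rot": [0,0,0],"fingers": 0.02},
  {"linear": [0,0.0015,-0.02],"delta_rot": [0,0,0],"fingers": 0.02},
  {"linear": [0,0.0015,-0.035],"delta_rot": [0,0,0],"fingers": 0.02},
  {"linear": [0,0.0015,-0.05],"delta_rot": [0,0,0],"fingers": 0.02},
  {"linear": [0,0.0015,-0.065],"delta_rot": [0,0,0],"fingers": 0.02},
  {"linear": [0,0.0015,-0.08],"delta_rot": [0,0,0],"fingers": 0.02},
  {"linear": [0,0.0015,-0.1],"delta_rot": [0,0,0],"fingers": 0.02},
  {"linear": [0,0.0015,-0.13],"delta_rot": [0,0,0],"fingers": 0.02},
  {"linear": [0,0.0015,-0.16],"delta_rot": [0,0,0],"fingers": 0.02},
])

```text
time: 12.73
tcp_pos: [0.4891, -0.2866, 0.2889]
eef_rot: [-3.14, 0.0, 0.269]
force: [0.5, -0.6, -4.0]
grip_width: 0.326
```

Run:
```python
from h import *
M=deck(.0015,-.010,0); n=Rdeck.apply([0,0,1]); L=.121
# tcp = tip + L*n ; hover 60 mm, 
go((np.array([.50,.0,.33]),down(.15)),(M+n*(L+.08),RT),(M+n*(L+.02),RT))
```

```text
t 12.73 tcp [ 0.4891 -0.2866  0.2889] rpy [-3.1402e+00  5.0000e-04  2.6940e-01] F [ 0.51 -0.62 -3.98] grip 29.93 j [-0.74  0.1   1.51  0.    1.54  0.56]
lin [0.0867, -0.2735, -0.0408] rot [-0.0014, 0.0005, 0.1194] dist 0.29
lin [0.1555, -0.4987, 0.02] rot [-0.0415, 0.2604, 0.3054] dist 0.523
lin [0.1703, -0.4939, 0.0779] rot [-0.0415, 0.2604, 0.3054] dist 0.528
```

Request:
play_rows([
  {"linear": [0.005,-0.02,-0.02],"delta_rot": [-0.001,0.005,0.01],"fingers": 0.02},
  {"linear": [0.015,-0.05,-0.03],"delta_rot": [-0.004,0.02,0.03],"fingers": 0.02},
  {"linear": [0.028,-0.085,-0.03],"delta_rot": [-0.008,0.05,0.06],"fingers": 0.02},
  {"linear": [0.04,-0.12,-0.03],"delta_rot": [-0.012,0.08,0.09],"fingers": 0.02},
  {"linear": [0.05,-0.155,-0.03],"delta_rot": [-0.016,0.11,0.12],"fingers": 0.02},
  {"linear": [0.06,-0.19,-0.03],"delta_rot": [-0.02,0.13,0.15],"fingers": 0.02},
  {"linear": [0.07,-0.225,-0.03],"delta_rot": [-0.024,0.15,0.18],"fingers": 0.02},
  {"linear": [0.08,-0.26,-0.03],"delta_rot": [-0.028,0.17,0.2],"fingers": 0.02},
  {"linear": [0.09,-0.295,-0.025],"delta_rot": [-0.032,0.19,0.22],"fingers": 0.02},
  {"linear": [0.1,-0.33,-0.02],"delta_rot": [-0.034,0.21,0.24],"fingers": 0.02},
])

```text
time: 13.57
tcp_pos: [0.4978, 0.0592, 0.309]
eef_rot: [3.133, -0.215, 0.028]
force: [0.3, 0.3, -3.1]
grip_width: 0.328
```

Run:
```python
from h import *
M=deck(.0015,-.010,0); n=Rdeck.apply([0,0,1]); L=.1215
go((M+n*(L+.08),RT),(M+n*(L+.02),RT))
```

```text
t 13.57 tcp [0.4978 0.0592 0.309 ] rpy [ 3.133  -0.215   0.0282] F [ 0.34  0.31 -3.12] grip 30.11 j [-0.14 -0.27  1.83  0.03  1.37  1.4 ]
lin [0.0047, -0.1763, 0.0394] rot [-0.007, 0.0465, 0.0645] dist 0.181
lin [0.0074, -0.1758, 0.0993] rot [-0.007, 0.0465, 0.0645] dist 0.202
```

Request:
play_rows([
  {"linear": [0.001,-0.025,0.0],"delta_rot": [-0.001,0.01,0.015],"fingers": 0.02},
  {"linear": [0.002,-0.055,0.01],"delta_rot": [-0.003,0.02,0.03],"fingers": 0.02},
  {"linear": [0.003,-0.09,0.015],"delta_rot": [-0.005,0.035,0.045],"fingers": 0.02},
  {"linear": [0.004,-0.12,0.025],"delta_rot": [-0.007,0.0465,0.06],"fingers": 0.02},
  {"linear": [0.005,-0.15,0.03],"delta_rot": [-0.007,0.0465,0.0645],"fingers": 0.02},
  {"linear": [0.005,-0.165,0.035],"delta_rot": [-0.007,0.0465,0.0645],"fingers": 0.02},
  {"linear": [0.005,-0.165,0.039],"delta_rot": [-0.007,0.0465,0.0645],"fingers": 0.02},
  {"linear": [0.005,-0.165,0.039],"delta_rot": [-0.007,0.0465,0.0645],"fingers": 0.02},
  {"linear": [0.005,-0.165,0.039],"delta_rot": [-0.007,0.0465,0.0645],"fingers": 0.02},
  {"linear": [0.005,-0.165,0.039],"delta_rot": [-0.007,0.0465,0.0645],"fingers": 0.02},
])

```text
time: 14.4
tcp_pos: [0.5072, 0.2213, 0.2701]
eef_rot: [3.141, -0.26, -0.038]
force: [-0.1, 0.1, -3.1]
grip_width: 0.324
```

Run:
```python
from h import *
M=deck(.0015,-.010,0); n=Rdeck.apply([0,0,1]); L=.1215
for _ in range(1): go((M+n*(L+.08),RT),(M+n*(L+.02),RT))
```

```text
t 14.4 tcp [0.5072 0.2213 0.2701] rpy [ 3.1412 -0.26   -0.0382] F [-0.13  0.08 -3.15] grip 29.76 j [ 0.24 -0.13  1.79 -0.07  1.23  1.86]
lin [-0.0015, -0.014, -0.0004] rot [0.0005, 0.0018, -0.0002] dist 0.014
lin [-0.0014, -0.0141, 0.0596] rot [0.0005, 0.0018, -0.0002] dist 0.061
```

Move to 15 mm hover and inspect the tip against the mark.

Request:
play_rows([
  {"linear": [-0.001,-0.008,0],"delta_rot": [0.0005,0.0018,0],"fingers": 0.02},
  {"linear": [-0.0014,-0.014,0.005],"delta_rot": [0.0005,0.0018,0],"fingers": 0.02},
  {"linear": [-0.0014,-0.014,0.018],"delta_rot": [0.0005,0.0018,0],"fingers": 0.02},
  {"linear": [-0.0014,-0.014,0.033],"delta_rot": [0.0005,0.0018,0],"fingers": 0.02},
  {"linear": [-0.0014,-0.014,0.048],"delta_rot": [0.0005,0.0018,0],"fingers": 0.02},
  {"linear": [-0.0014,-0.014,0.06],"delta_rot": [0.0005,0.0018,0],"fingers": 0.02},
  {"linear": [-0.0014,-0.014,0.065],"delta_rot": [0.0005,0.0018,0],"fingers": 0.02},
  {"linear": [-0.0014,-0.014,0.065],"delta_rot": [0.0005,0.0018,0],"fingers": 0.02},
  {"linear": [-0.0014,-0.014,0.065],"delta_rot": [0.0005,0.0018,0],"fingers": 0.02},
])

```text
time: 15.15
tcp_pos: [0.5229, 0.236, 0.2065]
eef_rot: [-3.141, -0.261, -0.037]
force: [0.3, -0.9, -3.9]
grip_width: 0.322
```

Run:
```python
from h import *
from station import *
M=deck(.0015,-.010,0); n=Rdeck.apply([0,0,1]); L=.1215
go((M+n*(L+.015),RT),(M+n*L,RT))
s=state(); R=Ro.from_euler("xyz",s["eef_rot"]); tip=s["tcp_pos"]+R.apply([0,0,L])
print("tip deck",Rdeck.inv().apply(tip-O).round(4))
ims=[]
for nm in("scene","top"):
    f=np.mean([read_camera(nm)["frame"].astype(float) for _ in range(4)],0).astype(np.uint8)[:,:,::-1].copy(); cv2.imwrite(f"pics/{nm}_h.png",f)
    c=proj(nm,[M])[0].round().astype(int); x,y=c-[25,38]
    im=cv2.resize(f[y:y+57,x:x+50],None,fx=8,fy=8,interpolation=cv2.INTER_CUBIC)
    im=(255*(im/255.)**.6).astype(np.uint8)
    for X,col in((tip,(0,0,255)),(tip+n*.06,(0,0,255)),(tip+n*.135,(0,0,255)),(M,(0,255,0))):
        p=((proj(nm,[X])[0]-[x,y]+.5)*8-.5).round().astype(int); cv2.circle(im,tuple(p),2,col,-1)
    print(nm,"crop origin",x,y,"tip px",proj(nm,[tip])[0].round(2)); ims.append(im)
cv2.imwrite("pics/hover.png",np.hstack(ims))
```

```text
t 15.15 tcp [0.5229 0.236  0.2065] rpy [-3.1412 -0.2613 -0.0369] F [ 0.28 -0.91 -3.93] grip 29.55 j [ 0.26 -0.03  1.82 -0.08  1.1   1.89]
lin [0.0003, 0.0012, -0.0007] rot [-0.0007, 0.0005, 0.0011] dist 0.001
lin [0.0003, 0.0012, 0.0143] rot [-0.0007, 0.0005, 0.0011] dist 0.014
tip deck [ 0.0011 -0.0088  0.0143]
scene crop origin 269 204 tip px [295.58 240.3 ]
top crop origin 155 155 tip px [178.43 193.98]
```

View pics/hover.png

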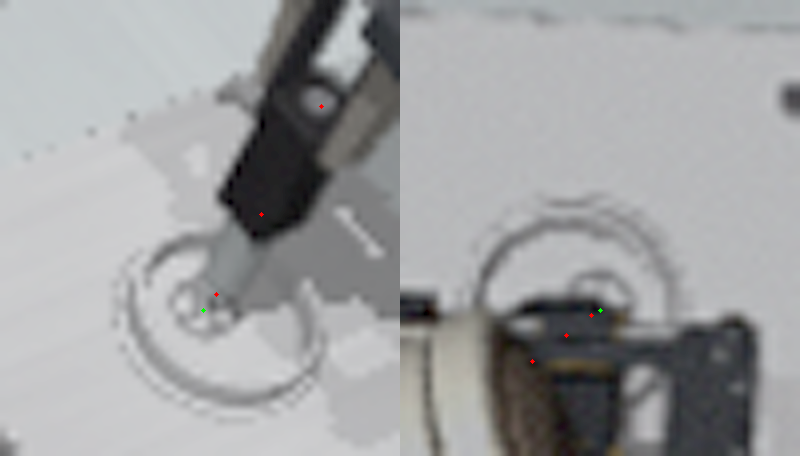

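Run:
```python
from h import *
from station import *
L=.1215; s=state(); R=Ro.from_euler("xyz",s["eef_rot"]); tcp=np.array([.5229,.2352,.2067])
x,y=269,204; S=10
f=cv2.imread("pics/scene_h.png")[y:y+57,x:x+57]; im=cv2.resize(f,None,fx=S,fy=S,interpolation=cv2.INTER_CUBIC); im=(255*(im/255.)**.5).astype(np.uint8)
P=lambda X:((proj("scene",X)-[x,y]+.5)*S-.5).round().astype(int)
q=np.array([[1,1],[1,-1],[-1,-1],[-1,1]])*.015
for z,c in((.06,(0,0,255)),(.135,(0,255,255))):
    p=P(tcp+R.apply(np.c_[q,np.full(4,L-z)])); cv2.polylines(im,[p],True,c,1); print(z,p.tolist())
a=np.linspace(0,6.28,40)
for z,r,c in((0,.006,(0,0,255)),(.06,.011,(255,255,0)),(.02,.011,(255,255,0))):
    cv2.polylines(im,[P(tcp+R.apply(np.c_[r*np.cos(a),r*np.sin(a),0*a+L-z]))],True,c,1)
cv2.polylines(im,[P(deck(.0003,-.011,0)+Rdeck.apply(np.c_[.014*np.cos(a),.014*np.sin(a),0*a]))],True,(0,200,0),1)
for e in np.eye(2)*.005: print("5mm tool",P(tcp+R.apply([*e,L-.06]))-P(tcp+R.apply([0,0,L-.06])))
cv2.imwrite("pics/hov2.png",im)
```

```text
0.06 [[264, 245], [316, 315], [386, 285], [334, 216]]
0.135 [[337, 109], [392, 181], [463, 151], [408, 81]]
5mm tool [[-12   5]]
5mm tool [[ -9 -11]]
```

View pics/hov2.png

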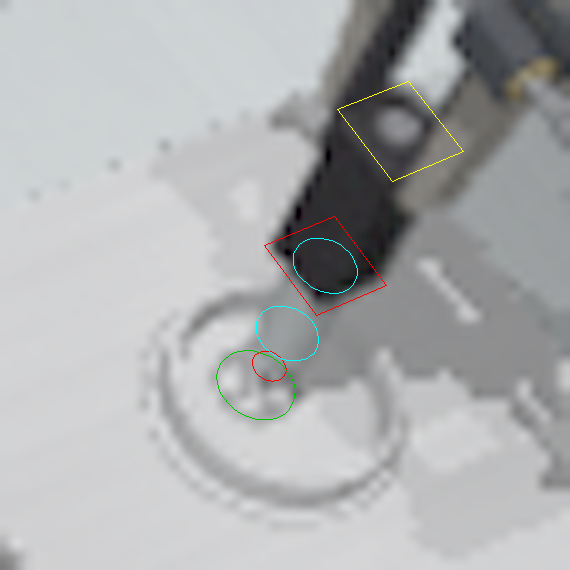

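```bash
cat >> h.py <<'E'
def avg(N=10,L=.1215):
    from station import state,read_camera
    T=[];F=[];E=[]
    for _ in range(N):
        read_camera("scene"); s=state(); R=Ro.from_euler("xyz",s["eef_rot"])
        T.append(Rdeck.inv().apply(s["tcp_pos"]+R.apply([0,0,L])-O)); F.append(Rdeck.inv().apply(s["force"])); E.append((RT.inv()*R).as_rotvec())
    print("t",round(s["time"],2),"tip deck",np.mean(T,0).round(4),np.std(T,0).round(4),"F deck",np.mean(F,0).round(2),np.std(F,0).round(2),"rot err(tool)",np.mean(E,0).round(4),"grip",round(s["grip_width"]*91.9,2))
E
python3 - <<'E'
from h import *
avg()
E
```

```text
t 16.05 tip deck [ 0.0009 -0.0089  0.0142] [0.0001 0.     0.0001] F deck [-0.63 -0.19 -3.02] [0.5  0.23 0.53] rot err(tool) [ 0.0006 -0.0005 -0.0012] grip 29.72
```

Request:
play_rows([
  {"linear": [0,0.0013,0.003],"delta_rot": [0,0,0],"fingers": 0.02},
  {"linear": [0,0.0013,0.006],"delta_rot": [0,0,0],"fingers": 0.02},
  {"linear": [0,0.0013,0.009],"delta_rot": [0,0,0],"fingers": 0.02},
  {"linear": [0,0.0013,0.011],"delta_rot": [0,0,0],"fingers": 0.02},
  {"linear": [0,0.0013,0.011],"delta_rot": [0,0,0],"fingers": 0.02},
  {"linear": [0,0.0013,0.011],"delta_rot": [0,0,0],"fingers": 0.02},
])

```text
time: 16.55
tcp_pos: [0.5254, 0.2344, 0.1953]
eef_rot: [-3.141, -0.261, -0.037]
force: [-0.1, 0.3, -3.7]
grip_width: 0.326
```

```bash
python3 -c "
from h import *
avg(6)"
```

```text
t 16.85 tip deck [ 0.0011 -0.0101  0.0032] [0.0001 0.     0.0001] F deck [-0.74 -0.31 -2.74] [0.29 0.33 0.61] rot err(tool) [ 0.0007 -0.0003 -0.0012] grip 29.91
```

Request:
play_rows([
  {"linear": [0,0,0.001],"delta_rot": [0,0,0],"fingers": 0.02},
  {"linear": [0,0,0.002],"delta_rot": [0,0,0],"fingers": 0.02},
  {"linear": [0,0,0.002],"delta_rot": [0,0,0],"fingers": 0.02},
])

```text
time: 17.1
tcp_pos: [0.5259, 0.2344, 0.1934]
eef_rot: [-3.141, -0.261, -0.037]
force: [-0.2, 0.6, -2.4]
grip_width: 0.323
```

```bash
python3 -c "
from h import *
avg(6)"
```

```text
t 17.4 tip deck [ 0.0008 -0.0102  0.0011] [0.0001 0.     0.0001] F deck [-0.87  0.07 -3.2 ] [0.6  0.43 0.29] rot err(tool) [ 0.0006 -0.0007 -0.0013] grip 30.05
```

Request:
play_rows([
  {"linear": [0,0,0.001],"delta_rot": [0,0,0],"fingers": 0.02},
  {"linear": [0,0,0.002],"delta_rot": [0,0,0],"fingers": 0.02},
  {"linear": [0,0,0.002],"delta_rot": [0,0,0],"fingers": 0.02},
])

```text
time: 17.65
tcp_pos: [0.5267, 0.2345, 0.1919]
eef_rot: [-3.141, -0.262, -0.037]
force: [0.3, -0.3, -1.7]
grip_width: 0.322
```

```bash
python3 -c "
from h import *
avg(6)"
```

```text
t 17.95 tip deck [ 0.0011 -0.0101 -0.0007] [0. 0. 0.] F deck [-0.87 -0.09 -1.12] [0.26 0.28 0.44] rot err(tool) [ 0.0007 -0.0002 -0.0012] grip 29.66
```

Request:
play_rows([
  {"linear": [0,0,0.001],"delta_rot": [0,0,0],"fingers": 0.02},
  {"linear": [0,0,0.002],"delta_rot": [0,0,0],"fingers": 0.02},
  {"linear": [0,0,0.003],"delta_rot": [0,0,0],"fingers": 0.02},
  {"linear": [0,0,0.003],"delta_rot": [0,0,0],"fingers": 0.02},
  {"linear": [0,0,0.003],"delta_rot": [0,0,0],"fingers": 0.02},
])

```text
time: 18.37
tcp_pos: [0.5274, 0.2344, 0.189]
eef_rot: [-3.141, -0.261, -0.037]
force: [-0.9, 0.6, 0.6]
grip_width: 0.324
```

Run:
```python
from h import *
from station import *
avg(12)
x,y=262,200; S=10
f=np.mean([read_camera("scene")["frame"].astype(float) for _ in range(6)],0).astype(np.uint8)[y:y+57,x:x+57,::-1]
im=cv2.resize(f,None,fx=S,fy=S,interpolation=cv2.INTER_CUBIC); im2=im.copy()
P=lambda X:((proj("scene",X)-[x,y]+.5)*S-.5).round().astype(int)
a=np.linspace(0,6.28,40)
s=state(); R=Ro.from_euler("xyz",s["eef_rot"]); t=s["tcp_pos"]
# scene camera's own mark, and expected foot / barrel outline
for q,r,c in(((.0003,-.011,0),.014,(0,200,0)),):
    cv2.polylines(im2,[P(deck(*q)+Rdeck.apply(np.c_[r*np.cos(a),r*np.sin(a),0*a]))],True,c,1)
for z,r in((.005,.006),(.06,.011),(.025,.011)): cv2.polylines(im2,[P(t+R.apply(np.c_[r*np.cos(a),r*np.sin(a),0*a+.1215-z]))],True,(0,0,255),1)
cv2.imwrite("pics/press.png",np.hstack([im[150:550,80:480],im2[150:550,80:480]]))
```

```text
t 18.97 tip deck [ 0.001  -0.0101 -0.0038] [0. 0. 0.] F deck [-0.83  0.06  0.4 ] [0.46 0.37 0.44] rot err(tool) [ 0.0007 -0.0004 -0.0012] grip 29.83
```

View pics/press.png

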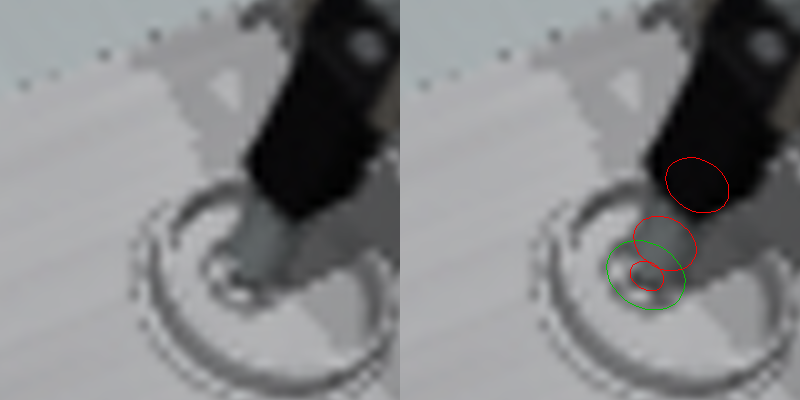

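Run:
```python
from h import *
from station import *
p=read_camera("top"); d=trace(p,"cap")
print([(round(k["p"],2),k["box"]) for k in d[:2]], proj("top",[[.523,-.02,.018]]).round(1)); avg(6)
close_job()
```

```text
[(0.88, [244.6, 193.8, 274.2, 223.2])] [[257.3 208. ]]
t 19.67 tip deck [ 0.0009 -0.0101 -0.0039] [0. 0. 0.] F deck [-0.72  0.47  0.33] [0.46 0.56 0.11] rot err(tool) [ 0.0006 -0.0006 -0.0013] grip 29.94
the job is handed in; nothing more can be done
```

The cap is on the bench, and I handed the job in at about 19.7 s with the gauge still held on the mark and pressed. `close_job` gives no verdict.

- **Cap:** I lifted it off along the deck normal and set it down knob up on the clear bench at about (0.523, -0.020). After release a picture showed it flat, and the last top view still found it there.
- **Choice of gauge:** I took the one standing in the dark holder; its top measured about 0.146 m. The two look-alikes standing loose are taller, about 0.18 m. They and the red holder were not part of any move.
- **Position:** the foot's computed position is within about 1.5 mm of the cross. The two cameras disagreed on the cross by about 2 mm, and I aimed at their average, at deck (0.001, -0.010) m. In the last scene view the foot sits at the centre of the ring.
- **Squareness:** the tool's tilt error was under 0.001 rad. I did not measure the gauge's own tilt inside the jaws, but its outline in the pictures matched the tool axis.
- **Pressing force:** about 3.4 N over the gauge's own weight, which puts the foot in by 4.8 to 5.5 mm depending on whether I use position or force. Force noise was about 0.5 N; position was steady to 0.1 mm.
- **Small disagreements:** the knob read about 24 mm across instead of 26. In one hover picture the grip's lower edge looked a few millimetres higher than predicted, which I put down to blur; the deck contact came about 1 mm higher than computed.

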